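Demagnetise a connecting rod

ROBOT

A 7-joint arm with a two-finger parallel gripper is mounted at the origin on the work surface. World frame = base frame: x ahead of the robot, y to its left, z up, the work surface at z = 0. Lengths are in m, angles in rad, forces in N, time in s.
With the tool pointing down it reaches from about 0.425 to 0.925 m from the base axis. Payload 6.8 kg.
Tool frame: the origin (TCP) lies on the front face of the gripper's body, between the roots of the fingers; the fingertips stand 73 mm ahead of it and the grasp point (between the pads) lies 54 mm ahead of it; z points along the fingers, y is the line along which they close (so a half turn about z gives the same grasp; the last joint's range is limited). The gripper opens to 85 mm and grips with 20 to 120 N. Pads are 22 mm wide; open, the fingers measure 114 mm over their backs; the gripper's body (76 mm by 85 mm) begins 54 mm behind the grasp point. The pads swing forward as they close: fully open they stand 13 mm farther back than shut.
Start: joints at [-1.224, 0.477, 0.022, 1.555, -0.011, 1.109, -0.083], TCP at [0.297, 0.606, 0.304] pointing down, gripper open.
Joint ranges: [-2.96, 2.96], [-0.34, 2.1], [-1.41, 1.46], [0.24, 2.44], [-1.37, 4.51], [0.17, 1.92], [-2.96, 2.96]. Speed limits (rad/s): [2.39, 2.39, 3.14, 3.14, 3.14, 3.14, 3.14].

INTERFACE

Orientations are given as a unit quaternion [w, x, y, z].
In Python, from station import bot, optics gives the robot as it stands.
- The arm moves only by the tool drive_tool, never from a script. Its argument "deltas" is a list of rows, each an object with "gripper": the closure in counts, from 0 (fully open) to 255 (shut); "offset": the shift along the tool's x, y, z in units of 1000 mm (1.0 is 1000 mm), a list of three; "angular": the turn, a rotation vector about the tool's x, y, z in units of 45 degrees (1.0 is 45 degrees), a list of three. In form: [{"gripper": gripper, "offset": [dx, dy, dz], "angular": [rx, ry, rz]}, ...]. A call has 1 to 5 rows; each row is the pose to reach, as a shift and turn from the pose commanded when the call began, along the tool's axes at that moment; what a row does not reach only later rows make up. A row lasts 1/10 s, in which the tool goes at most 50 mm and 8.59 degrees, less where a joint would pass 70% of its speed; a pose out of reach is approached as far as the arm can. A call with a number of a shift or a turn outside -1 to 1 is refused whole. A call with a gripper value outside its range is refused whole. The fingers move at their own pace and stop on an object; "grip_force" is the grip in N (left out, the last holds). Time passes only in rows, so rows that repeat a pose let the fingers close. It gives the time, the measured TCP pose, the force, the opening and the grip force at its end, in the units of the state.
- bot.get_obs(): the state, without advancing time (a new reading comes with each control period).
- optics.read_camera(name): name is "side" or "top"; returns the picture (384x512x3 uint8, blue, green, red); there is no depth.
- optics.camera_model(name): a dict with "fx", "fy", "cx", "cy" (pixels), "dist" ([k1, k2, p1, p2, k3] as OpenCV has them; the pictures are not rectified), "cam_to_world" (4x4, takes a point from camera to world coordinates). Camera axes: x right, y up, looking along -z (the intrinsics and any distortion apply to the point x, -y, -z); pixel columns grow to the right and rows downward; lengths in m; the calibration is good to about 2 mm. A picture is of the moment at which its call begins. camera_model takes no time and is no camera call.
- bot.hand_in(): hands the job in; it is judged then, once.
The state is a dict: "t": time; "q": joint angles; "joint_vel": joint speeds; "joint_torque": joint torques, N m; "eef_pos": TCP position; "tool_rot": TCP orientation; "contact_force": force on the tool from outside, world axes, zero at the start; "torque": the same for the moment, N m; "gripper_width": opening from 0.0 (shut) to 1.0 (fully open); "grasp_force": force on a finger pad.
Only numpy, scipy, OpenCV 4.12 (cv2) and the standard library are available. Lean on these libraries where they do the work, as an engineer would, in place of code of your own. Each camera call takes 0.05 s, during which the arm holds its last target. There are 200 camera calls.

TASK

First turn the demagnetiser's dial so its white pointer line points at the long, broad mark on its scale. Then pick up the longer of the two connecting rods by its shank, carry it over the carton rack, and hold it level just above the demagnetiser's steel pole plate: about 15 mm clear, centred over the plate and lengthwise along it, never touching the plate or the rack. Finish while still holding the rod there, motionless, with the dial still on the mark and everything else left where it stands.

Things in the scene. Friction and masses are not known exactly. Their poses are not given: they have to be found in the camera images.
- conrod_center (a point): Longer connecting rod, bare steel, 0.4 to 0.6 kg, 191 mm long, 22 mm thick, flat on its stand. Point at mid-length, 11 mm above its underside, within 15 mm of the balance point: grasp here, across the shank. x along the rod from big end to small end, z up. Shank 22 mm wide (y), 20 mm high, free from 29 mm on the -x side to 59 mm on the +x side of the point; its ends are rings of 66 and 36 mm diameter.
- conrod: The same longer rod as a solid; origin on its underside at mid-length.
- stand_a: Fixed wooden stand under the longer rod (the shorter has one alike; their places swap): board 150 x 90 mm, 8 mm thick, with two cross bars 20 mm wide, 62 mm either side of its middle (x), that hold the rod's underside 30 mm above the table. Free room for fingers between the bars. Origin under its centre.
- dial (a joint): Angle of the dial, rad, 0 to 3.2; grows as it is turned clockwise seen from above. It starts between 0.25 and 0.9; the long broad mark is at 1.60. Light friction (0.04 N m), it stays where it is left. Ticks on the scale every 0.4 rad.
- dial_grip (a point): Black dial on top of the demagnetiser: an upright grip bar 46 mm long (x), 14 mm wide (y), its top 7 mm above this point, on a round skirt 48 mm in diameter whose top is 23 mm below it. Point on the vertical turning axis at the height to grip. It turns with the dial: x along the bar, z up; the white pointer line on the bar's top points to -x.
- pole (a point): Centre of the top face of the demagnetiser's pole plate: a flat bare-steel plate 200 mm long (x) and 74 mm wide (y), 14 mm high on top of the grey housing, with a dark line along its middle. x along the plate, z up. The top is 84 mm above the table. The dial's axis is 45 mm towards -x and 125 mm towards -y from this point.
- demag: The demagnetiser (fixed): grey box 240 x 250 mm, 70 mm high, with the pole plate and the dial on top. Origin at the centre of its underside; x and y as for the pole plate.
- rack_top (a point): Centre of the top of the carton rack, 110 mm above the table: a steel tray 280 mm long (x) and 56 mm wide (y) full of upright cartons, between the connecting rods and the demagnetiser.
- rack: The carton rack (fixed); origin at the centre of its underside.
- conrod_short_center (a point): Bystander: the shorter connecting rod, 134 mm long, 18 mm thick, on the other stand; mid-length, half-way up. Leave it.
- piston_center (a point): Bystander: aluminium piston, 76 mm diameter, 55 mm high; its centre.
- bearing_center (a point): Bystander: steel bearing ring, 62 mm diameter, 18 mm high; its centre.
- wrench_grip (a point): Bystander: a wrench 180 mm long lying on the table; a point on its handle.
- oil_center (a point): Bystander: black oil bottle with a red cap, 76 mm diameter, 210 mm high; its centre.
- spray_center (a point): Bystander: yellow can, 56 mm diameter, 190 mm high; its centre.
- tape_center (a point): Bystander: roll of tape lying flat, 100 mm diameter, 48 mm high; its centre.
Things that resemble listed ones, but are neither listed nor needed, are in the scene too. Leave any green or orange look-alike of the conrod alone.

How it is judged:
By the outcome, as a careful person would: the job done as asked, in the order asked, and still so for the second after the job is handed in, while the arm keeps its last pose, push and grip.
It also fails if it takes over 61 s, if anything falls off the work surface, if the arm or the gripper's body presses on something with over 40 N, if the wrist force passes 120 N, or if a joint passes its speed limit or range.

## Working session

There is one attempt and no reset: what is moved stays moved. The work goes in short steps, Python scripts to look and compute and a tool call to move; the robot and the scene stay as the last step left them, time stands still between calls to the robot, and variables do not carry over. Pictures are saved under pics/ and viewed, at most 10 in all, crops included, and the job is handed in when it is done.

Besides the shell and the picture viewer there is one more tool, called after "Emit:" in YAML: its name, and indented under it one key for each argument. drive_tool: Moves the arm, as the interface text tells. Its arguments: {"type":"object","properties":{"deltas":{"type":"array"},"grip_force":{"type":"number"}},"required":["deltas"]}

```bash
mkdir -p pics; cat > h.py <<'E'
import numpy as np, cv2
from station import bot, optics
from scipy.spatial.transform import Rotation as R
def shot(n,f,crop=None,s=1):
    im=optics.read_camera(n); cv2.imwrite('pics/raw_'+f,im)
    save(im,f,crop,s)
def save(im,f,crop=None,s=1):
    if crop: im=im[crop[1]:crop[3],crop[0]:crop[2]]
    cv2.imwrite('pics/'+f,cv2.resize(im,None,fx=s,fy=s,interpolation=cv2.INTER_CUBIC))
def ray(n,px):
    m=optics.camera_model(n);K=np.array([[m['fx'],0,m['cx']],[0,m['fy'],m['cy']],[0,0,1]])
    p=cv2.undistortPoints(np.array([[px]],float),K,np.array(m['dist'],float))[0,0]
    T=np.array(m['cam_to_world']);d=T[:3,:3]@np.array([p[0],-p[1],-1]);return T[:3,3],d
def atz(n,px,z):
    o,d=ray(n,px);return o+d*(z-o[2])/d[2]
def proj(n,P):
    m=optics.camera_model(n);K=np.array([[m['fx'],0,m['cx']],[0,m['fy'],m['cy']],[0,0,1]])
    T=np.linalg.inv(np.array(m['cam_to_world']));c=(T[:3,:3]@np.atleast_2d(P).T).T+T[:3,3]
    c=c*[1,-1,-1];return cv2.projectPoints(c,np.zeros(3),np.zeros(3),K,np.array(m['dist'],float))[0][:,0]
def delta(pos,Rw):
    """shift/turn in tool units from present measured pose to pos,Rw"""
    o=bot.get_obs();r=R.from_quat(np.array(o['tool_rot'])[[1,2,3,0]])
    return r.inv().apply(np.array(pos)-o['eef_pos']).round(4),((r.inv()*Rw).as_rotvec()/(np.pi/4)).round(4)
def down(yaw): # tool z down, tool y axis at heading yaw
    y=np.array([np.cos(yaw),np.sin(yaw),0]);z=np.array([0,0,-1.]);return R.from_matrix(np.array([np.cross(y,z),y,z]).T)
E
python3 - <<'E'
from h import *
shot('top','t1.png',s=1.56);shot('side','s1.png',s=1.56)
o=bot.get_obs();print(o)
for n in('top','side'):print(n,np.array(optics.camera_model(n)['cam_to_world']).round(3).tolist())
E
```

```text
{'t': 0.1, 'q': array([-1.22410728,  0.47774975,  0.02232254,  1.55638779, -0.01150392,
        1.10932154, -0.08312476]), 'joint_vel': array([-0.00175879, -0.0028897 ,  0.00329756, -0.00371431, -0.00107051,
       -0.00105763, -0.00097516]), 'joint_torque': array([ 3.85170497e-03, -5.97756708e+01,  1.61342919e+00, -2.81954205e+01,
        1.27842525e-02,  5.05714313e-03,  1.34475710e-05]), 'eef_pos': array([0.29630949, 0.60599918, 0.30298592]), 'tool_rot': array([-1.39197566e-04,  2.25434429e-01,  9.74257955e-01, -8.58097725e-04]), 'contact_force': array([ 0.0837065 , -0.74353818,  0.22980774]), 'torque': array([ 0.00513134,  0.02339309, -0.0095067 ]), 'grasp_force': 0.0, 'gripper_width': 1.0008523521448978}
top [[0.014, 0.991, -0.136, 0.304], [-1.0, 0.013, -0.01, 0.064], [-0.008, 0.136, 0.991, 1.69], [0.0, 0.0, 0.0, 1.0]]
side [[0.804, 0.438, -0.401, 0.099], [-0.594, 0.577, -0.561, -0.533], [-0.014, 0.689, 0.724, 0.883], [0.0, 0.0, 0.0, 1.0]]
```

View pics/t1.png

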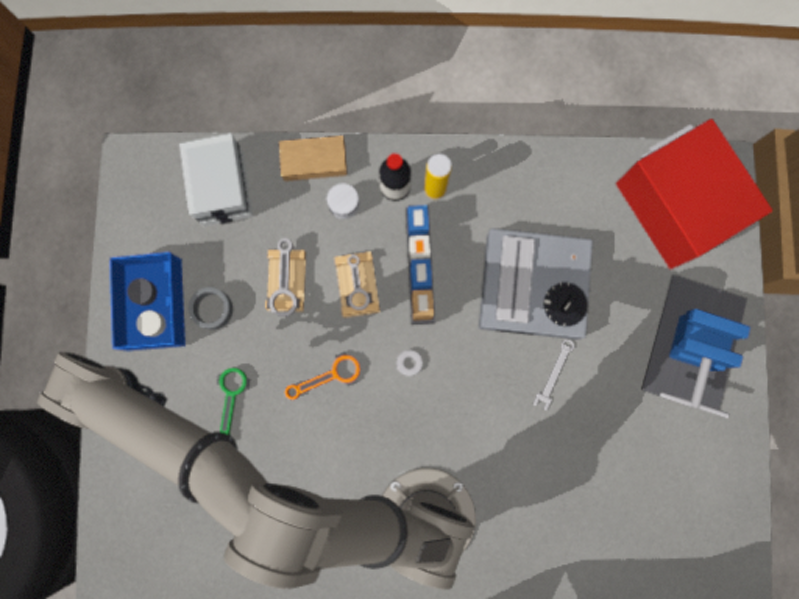

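View pics/s1.png

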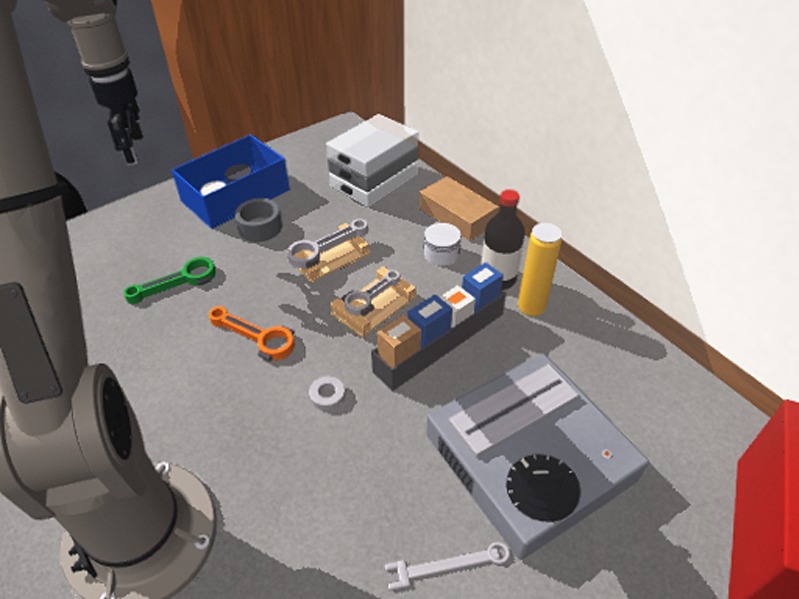

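The top view (scale 1.56) shows two bare-steel rods on stands. The left one runs from (285,245) to (284,302) and the right one from (353,260) to (357,298). The green (232,400) and orange (322,378) look-alikes are excluded. The left rod is the longer, so it fits. The demagnetiser is at (536,283) with its dial at (566,303). I'll confirm with enlarged crops.

```bash
python3 - <<'E'
from h import *
t=cv2.imread('pics/raw_t1.png');s=cv2.imread('pics/raw_s1.png')
f=lambda i,x,y:cv2.resize(i[y:y+75,x:x+100],None,fx=4,fy=4,interpolation=cv2.INTER_CUBIC)
cv2.imwrite('pics/c1.png',np.vstack([np.hstack([f(t,155,140),f(t,300,145)]),np.hstack([f(s,180,130),f(s,295,275)])]))
E
```

```text
(no output)
```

View pics/c1.png

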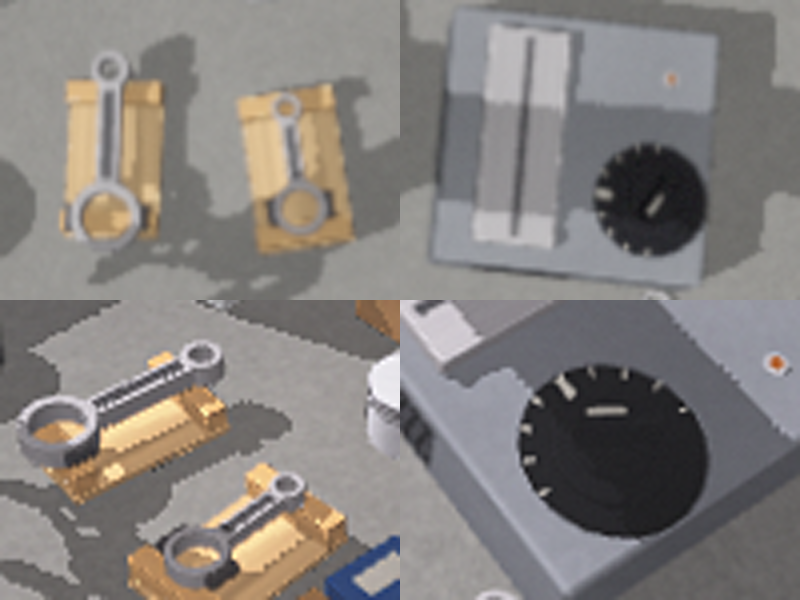

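```bash
cat >> h.py <<'E'
def tri(a,b):
    (o,d),(p,e)=ray('top',a),ray('side',b);k=np.linalg.lstsq(np.array([d,-e]).T,p-o,rcond=None)[0]
    A,B=o+d*k[0],p+e*k[1];return (A+B)/2,np.linalg.norm(A-B)
E
python3 - <<'E'
from h import *
T=lambda x,y:((x-400)/4+300-.4,y/4+145-.4); S=lambda x,y:((x-400)/4+295-.4,(y-300)/4+275-.4)
L=lambda x,y:(x/4+155-.4,y/4+140-.4);SL=lambda x,y:(x/4+180-.4,(y-300)/4+130-.4)
P=[atz('top',T(*c),.084) for c in[(490,22),(578,30),(558,250),(473,240)]]
print(np.round(P,4)); pole=np.mean(P,0)
a,b=atz('top',T(530,38),.084),atz('top',T(515,235),.084);print('line',a,b)
yaw=np.arctan2(*(a-b)[[1,0]]);e=(P[0]+P[1]-P[2]-P[3]);yaw2=np.arctan2(e[1],e[0]);print('pole',pole,(a+b)/2,yaw,yaw2)
y=(yaw+yaw2)/2;c,s=np.cos(y),np.sin(y);print('dial axis',pole[:2]+np.array([[c,-s],[s,c]])@[-.045,-.125])
print('pointer mid',tri(T(654,205),S(606,411)))
for h in(.105,.115,.125):
  u,v=atz('top',T(648,215),h),atz('top',T(660,195),h);print(h,u,v,np.arctan2(*(u-v)[[1,0]]))
big,sm=atz('top',L(105,215),.052),atz('top',L(110,70),.052);d=(sm-big)/np.linalg.norm(sm-big)
print('rod',big,sm,np.linalg.norm(sm-big),'mid',big+d*.0625,np.arctan2(d[1],d[0]))
print(tri(L(105,215),SL(60,430)),tri(L(110,70),SL(202,354)))
E
```

```text
[[ 0.667  -0.1722  0.084 ]
 [ 0.6608 -0.2537  0.084 ]
 [ 0.4571 -0.2325  0.084 ]
 [ 0.4653 -0.1553  0.084 ]]
line [ 0.65255997 -0.20905859  0.084     ] [ 0.47027129 -0.19345513  0.084     ]
pole [ 0.56254755 -0.20341198  0.084     ] [ 0.56141563 -0.20125686  0.084     ] -0.08538942069361552 -0.09380951907372378
dial axis [ 0.5065431  -0.32388397]
pointer mid (array([ 0.49592445, -0.31398642,  0.1149903 ]), np.float64(0.0011991087609417735))
0.105 [ 0.48754938 -0.31038113  0.105     ] [ 0.50578299 -0.32162262  0.105     ] 2.5891101619414796
0.115 [ 0.48639001 -0.30802066  0.115     ] [ 0.50450859 -0.31919124  0.115     ] 2.589110161941481
0.125 [ 0.48523063 -0.30566019  0.125     ] [ 0.5032342  -0.31675986  0.125     ] 2.589110161941483
rod [0.50362122 0.34836316 0.052     ] [0.64089328 0.34874677 0.052     ] 0.1372725941958543 mid [0.56612098 0.34853782 0.052     ] 0.002794532100978914
(array([0.50500745, 0.35017167, 0.04137883]), np.float64(0.00019472184924480146)) (array([0.64143278, 0.34819665, 0.05308417]), np.float64(0.0016781499516457469))
```

The crop confirms it: the left rod at top-crop (105,215)→(110,70) is about 137 mm between ring centres, so it is the long one. The pointer is at about 0.5–0.65 rad, and the broad mark is to the left at (603,193). Moving towards the dial.

Emit:
drive_tool:
  deltas:
    - {"gripper": 0,"offset": [-0.04,-0.028,-0.003],"angular": [0,0,0]}
    - {"gripper": 0,"offset": [-0.08,-0.056,-0.006],"angular": [0,0,0]}
    - {"gripper": 0,"offset": [-0.12,-0.084,-0.009],"angular": [0,0,0]}
    - {"gripper": 0,"offset": [-0.16,-0.112,-0.012],"angular": [0,0,0]}
    - {"gripper": 0,"offset": [-0.2,-0.14,-0.015],"angular": [0,0,0]}
  grip_force: 40

```text
t: 0.6
eef_pos: [0.4152, 0.3907, 0.3187]
tool_rot: [-0.0, 0.225, 0.974, -0.0]
contact_force: [1.5, 0.2, -0.2]
gripper_width: 0.998
grasp_force: 0.0
```

Emit:
drive_tool:
  deltas:
    - {"gripper": 0,"offset": [-0.04,-0.028,-0.003],"angular": [0,0,0]}
    - {"gripper": 0,"offset": [-0.08,-0.056,-0.006],"angular": [0,0,0]}
    - {"gripper": 0,"offset": [-0.12,-0.084,-0.009],"angular": [0,0,0]}
    - {"gripper": 0,"offset": [-0.16,-0.112,-0.012],"angular": [0,0,0]}
    - {"gripper": 0,"offset": [-0.2,-0.14,-0.015],"angular": [0,0,0]}

```text
t: 1.1
eef_pos: [0.5333, 0.1772, 0.3339]
tool_rot: [-0.0, 0.225, 0.974, -0.0]
contact_force: [0.9, -0.3, -0.2]
gripper_width: 1.002
grasp_force: 0.0
```

```bash
python3 - <<'E'
from h import *
print(bot.get_obs()['eef_pos'],delta([.5065,-.322,.25],down(.93)))
E
```

```text
[0.53325655 0.17721617 0.33387192] (array([-0.1952, -0.4602,  0.0839]), array([-2.00e-04, -4.00e-04,  2.37e-01]))
```

Emit:
drive_tool:
  deltas:
    - {"gripper": 0,"offset": [-0.019,-0.045,0.006],"angular": [0,0,0]}
    - {"gripper": 0,"offset": [-0.038,-0.09,0.012],"angular": [0,0,0]}
    - {"gripper": 0,"offset": [-0.057,-0.135,0.018],"angular": [0,0,0]}
    - {"gripper": 0,"offset": [-0.076,-0.18,0.024],"angular": [0,0,0]}
    - {"gripper": 0,"offset": [-0.095,-0.225,0.03],"angular": [0,0,0]}

```text
t: 1.6
eef_pos: [0.5187, -0.0666, 0.3036]
tool_rot: [-0.0, 0.225, 0.974, 0.0]
contact_force: [1.4, 0.1, -0.4]
gripper_width: 0.996
grasp_force: 0.0
```

Emit:
drive_tool:
  deltas:
    - {"gripper": 0,"offset": [-0.019,-0.045,0.01],"angular": [0,0,0.05]}
    - {"gripper": 0,"offset": [-0.038,-0.09,0.02],"angular": [0,0,0.1]}
    - {"gripper": 0,"offset": [-0.057,-0.135,0.03],"angular": [0,0,0.15]}
    - {"gripper": 0,"offset": [-0.076,-0.18,0.04],"angular": [0,0,0.2]}
    - {"gripper": 0,"offset": [-0.095,-0.225,0.05],"angular": [0,0,0.237]}

```text
t: 2.1
eef_pos: [0.5054, -0.3102, 0.2532]
tool_rot: [-0.0, 0.315, 0.949, 0.0]
contact_force: [1.1, 0.4, 0.8]
gripper_width: 0.997
grasp_force: 0.0
```

```bash
python3 - <<'E'
from h import *
print(bot.get_obs()['eef_pos'],delta([.5065,-.322,.165],down(.93)))
t=optics.read_camera('top');s=optics.read_camera('side')
f=lambda i,x,y:cv2.resize(i[y:y+110,x:x+100],None,fx=4,fy=4,interpolation=cv2.INTER_CUBIC)
cv2.imwrite('pics/c2.png',np.hstack([f(t,310,130),f(s,300,230)]))
print(proj('top',[[.5065,-.323,.108]]),proj('side',[[.5065,-.323,.108]]))
E
```

```text
[ 0.50538705 -0.31020568  0.25324943] (array([-0.008 , -0.0088,  0.0882]), array([ 0.0001, -0.0005, -0.0015]))
[[365.17400144 193.05348303]] [[351.71573194 304.22658142]]
```

View pics/c2.png

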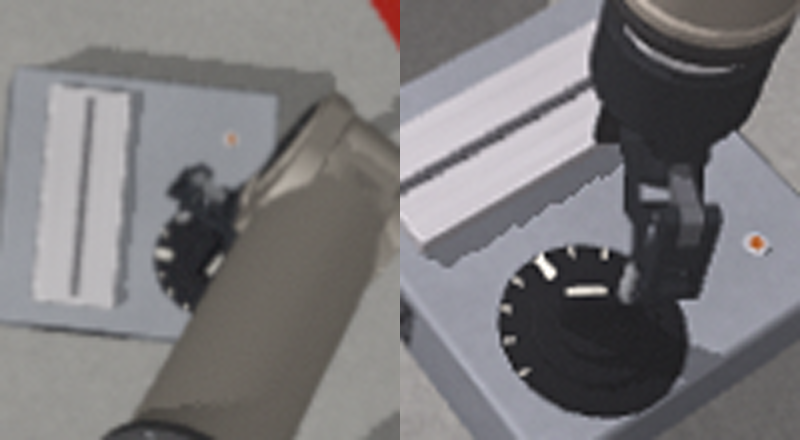

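```bash
python3 - <<'E'
from h import *
print(atz('side',(347.8,312.3),.072),atz('top',(362.3,194.5),.072))
c=np.array([.5065,-.323])
for n,px in(('top',(350.5,192.9)),('side',(336.1,296.3))): # broad mark
  m=atz(n,px,.072);print(n,m,np.arctan2(m[1]+.323,m[0]-.5065))
# pointer line ends in side
for x in(568,606):print(atz('side',((x-400)/4+300-.4,291/4+230-.4),.115))
E
```

```text
[ 0.50407984 -0.32200885  0.072     ] [ 0.50562763 -0.3210234   0.072     ]
top [ 0.51099722 -0.27739145  0.072     ] 1.4725092428552287
side [ 0.51151901 -0.27702566  0.072     ] 1.4620572304256185
[ 0.48877526 -0.3083594   0.115     ]
[ 0.50499709 -0.32091611  0.115     ]
```

Emit:
drive_tool:
  deltas:
    - {"gripper": 0,"offset": [-0.008,-0.009,0.02],"angular": [0,0,0]}
    - {"gripper": 0,"offset": [-0.008,-0.009,0.04],"angular": [0,0,0]}
    - {"gripper": 0,"offset": [-0.008,-0.009,0.06],"angular": [0,0,0]}
    - {"gripper": 0,"offset": [-0.008,-0.009,0.08],"angular": [0,0,0]}
    - {"gripper": 0,"offset": [-0.008,-0.009,0.088],"angular": [0,0,0]}

```text
t: 2.7
eef_pos: [0.5061, -0.3193, 0.1638]
tool_rot: [-0.002, 0.315, 0.949, 0.0]
contact_force: [-0.0, 1.2, -1.4]
gripper_width: 1.003
grasp_force: 0.0
```

Emit:
drive_tool:
  deltas:
    - {"gripper": 255,"offset": [0,0,0],"angular": [0,0,0]}
    - {"gripper": 255,"offset": [0,0,0],"angular": [0,0,0]}
    - {"gripper": 255,"offset": [0,0,0],"angular": [0,0,0]}
    - {"gripper": 255,"offset": [0,0,0],"angular": [0,0,0]}
    - {"gripper": 255,"offset": [0,0,0],"angular": [0,0,0]}
  grip_force: 30

```text
t: 3.2
eef_pos: [0.5062, -0.322, 0.1668]
tool_rot: [0.0, 0.315, 0.949, -0.001]
contact_force: [-5.4, -1.4, 12.1]
gripper_width: 0.159
grasp_force: 35.7
```

Emit:
drive_tool:
  deltas:
    - {"gripper": 255,"offset": [0,0,0],"angular": [0,0,0]}
    - {"gripper": 255,"offset": [0,0,0],"angular": [0,0,0]}
    - {"gripper": 255,"offset": [0,0,0],"angular": [0,0,0]}
    - {"gripper": 255,"offset": [0,0,0],"angular": [0,0,0]}
    - {"gripper": 255,"offset": [0,0,0],"angular": [0,0,0]}

```text
t: 3.7
eef_pos: [0.5062, -0.322, 0.1669]
tool_rot: [0.0, 0.316, 0.949, -0.001]
contact_force: [-3.6, -2.2, 7.2]
gripper_width: 0.151
grasp_force: 34.8
```

```bash
python3 - <<'E'
from h import *
o=bot.get_obs();print(o['eef_pos'],o['gripper_width'],o['contact_force'],o['torque'],delta([.506,-.322,.165],down(-.12)))
E
```

```text
[ 0.50622641 -0.32199005  0.16689589] 0.1512753456065074 [-3.55699905 -2.22476159  7.23256093] [-0.42788891  0.75292795  0.04594966] (array([ 0.0002, -0.0001,  0.0019]), array([-6.000e-04,  1.900e-03,  1.335e+00]))
```

Emit:
drive_tool:
  deltas:
    - {"gripper": 255,"offset": [0,0,-0.002],"angular": [0,0,0.13]}
    - {"gripper": 255,"offset": [0,0,-0.002],"angular": [0,0,0.27]}
    - {"gripper": 255,"offset": [0,0,-0.002],"angular": [0,0,0.4]}
    - {"gripper": 255,"offset": [0,0,-0.002],"angular": [0,0,0.54]}
    - {"gripper": 255,"offset": [0,0,-0.002],"angular": [0,0,0.67]}

```text
t: 4.2
eef_pos: [0.506, -0.3221, 0.1671]
tool_rot: [0.0, 0.553, 0.833, -0.001]
contact_force: [-0.8, -6.7, -11.4]
gripper_width: 0.151
grasp_force: 32.3
```

Emit:
drive_tool:
  deltas:
    - {"gripper": 255,"offset": [0,0,0],"angular": [0,0,0.15]}
    - {"gripper": 255,"offset": [0,0,0],"angular": [0,0,0.3]}
    - {"gripper": 255,"offset": [0,0,0],"angular": [0,0,0.5]}
    - {"gripper": 255,"offset": [0,0,0],"angular": [0,0,0.665]}
    - {"gripper": 255,"offset": [0,0,0],"angular": [0,0,0.665]}

```text
t: 4.7
eef_pos: [0.5058, -0.3221, 0.1671]
tool_rot: [0.001, 0.749, 0.662, -0.002]
contact_force: [0.4, -6.6, -9.6]
gripper_width: 0.155
grasp_force: 32.5
```

```bash
python3 - <<'E'
from h import *
o=bot.get_obs();print(o['eef_pos'],o['gripper_width'],o['contact_force'],o['torque'],delta([.506,-.322,.167],down(-.12)))
E
```

```text
[ 0.50581708 -0.3220577   0.16705792] 0.15542529634940025 [ 0.36288478 -6.61298236 -9.55727847] [-1.46286185e+00  1.33586760e-03 -5.12756861e-02] (array([0.0001, 0.0002, 0.0001]), array([-0.0016,  0.0045, -0.0048]))
```

Emit:
drive_tool:
  deltas:
    - {"gripper": 0,"offset": [0,0,0],"angular": [0,0,0]}
    - {"gripper": 0,"offset": [0,0,0],"angular": [0,0,0]}
    - {"gripper": 0,"offset": [0,0,0],"angular": [0,0,0]}
    - {"gripper": 0,"offset": [0,0,0],"angular": [0,0,0]}
    - {"gripper": 0,"offset": [0,0,0],"angular": [0,0,0]}

```text
t: 5.2
eef_pos: [0.5071, -0.3204, 0.1681]
tool_rot: [0.0, 0.748, 0.664, 0.0]
contact_force: [-0.5, -0.1, 0.3]
gripper_width: 0.982
grasp_force: 0.0
```

Emit:
drive_tool:
  deltas:
    - {"gripper": 0,"offset": [0,0,-0.02],"angular": [0,0,0]}
    - {"gripper": 0,"offset": [0,0,-0.05],"angular": [0,0,0]}
    - {"gripper": 0,"offset": [0,0,-0.09],"angular": [0,0,0]}
    - {"gripper": 0,"offset": [0,0,-0.13],"angular": [0,0,0]}
    - {"gripper": 0,"offset": [0,0,-0.15],"angular": [0,0,0]}

```text
t: 5.7
eef_pos: [0.5075, -0.3216, 0.3215]
tool_rot: [0.002, 0.748, 0.664, 0.001]
contact_force: [-0.4, -0.2, 0.3]
gripper_width: 1.002
grasp_force: 0.0
```

```bash
python3 - <<'E'
from h import *
print(bot.get_obs()['eef_pos'],delta([.54,0.02,.32],down(-.12)),delta([.566,.3485,.25],down(1.573)))
shot('side','s3.png',(290,260,410,350),6)
E
```

```text
[ 0.50745925 -0.32155253  0.32152341] (array([ 0.343 , -0.0083,  0.0011]), array([0.0055, 0.0015, 0.0011])) (array([ 0.6723, -0.0218,  0.0706]), array([ 0.0028,  0.0058, -2.1545]))
```

View pics/s3.png

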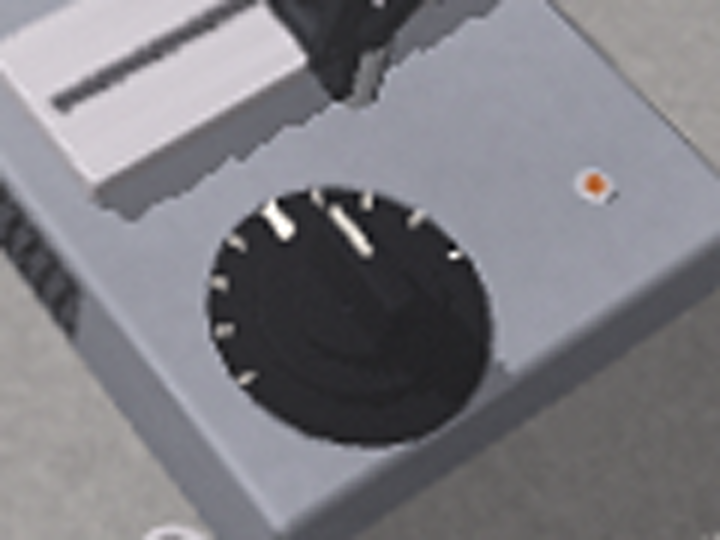

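The pointer line runs (335,208)–(370,252) in the crop and the broad mark is (270,208)–(290,238). The bar is raised, so I'll check the headings numerically.

```bash
python3 - <<'E'
from h import *
f=lambda x,y,z:atz('side',(x/6+290-.4,y/6+260-.4),z)
u,v=f(335,208,.115),f(370,252,.115);print(u,v,np.arctan2(*(u-v)[[1,0]]))
u,v=f(268,208,.072),f(291,238,.072);print(u,v,np.arctan2(*(u-v)[[1,0]]))
a=np.array([.5058,-.3222,0])
for p in (u,v):print(np.arctan2(*(p-a)[[1,0]]))
# neighbouring ticks
for x,y in((236,243),(317,194),(220,283),(367,201)):
  p=f(x,y,.072);print(np.arctan2(*(p-a)[[1,0]]))
E
```

```text
[ 0.50931869 -0.29945808  0.115     ] [ 0.50657762 -0.31986745  0.115     ] 1.4372906467599
[ 0.51186007 -0.27064927  0.072     ] [ 0.50980224 -0.28530852  0.072     ] 1.431329607729485
1.4537778331153182
1.4627321773631277
1.8552194927169627
1.0522588259680021
2.226222857452676
0.6687150911938821
```

Emit:
drive_tool:
  deltas:
    - {"gripper": 0,"offset": [0.045,-0.001,0],"angular": [0,0,0]}
    - {"gripper": 0,"offset": [0.09,-0.003,0],"angular": [0,0,0]}
    - {"gripper": 0,"offset": [0.135,-0.004,0],"angular": [0,0,0]}
    - {"gripper": 0,"offset": [0.18,-0.006,0],"angular": [0,0,0]}
    - {"gripper": 0,"offset": [0.225,-0.007,0],"angular": [0,0,0]}

```text
t: 6.25
eef_pos: [0.5262, -0.0945, 0.3178]
tool_rot: [-0.0, 0.748, 0.664, 0.0]
contact_force: [1.6, -0.4, 0.2]
gripper_width: 1.0
grasp_force: 0.0
```

Emit:
drive_tool:
  deltas:
    - {"gripper": 0,"offset": [0.045,-0.001,0],"angular": [0,0,0]}
    - {"gripper": 0,"offset": [0.09,-0.003,0],"angular": [0,0,0]}
    - {"gripper": 0,"offset": [0.135,-0.004,0],"angular": [0,0,0]}
    - {"gripper": 0,"offset": [0.18,-0.006,0],"angular": [0,0,0]}
    - {"gripper": 0,"offset": [0.225,-0.007,0],"angular": [0,0,0]}

```text
t: 6.75
eef_pos: [0.5459, 0.1298, 0.3179]
tool_rot: [-0.0, 0.748, 0.664, 0.0]
contact_force: [0.5, 0.2, -0.0]
gripper_width: 1.001
grasp_force: 0.0
```

Emit:
drive_tool:
  deltas:
    - {"gripper": 0,"offset": [0.045,-0.001,0],"angular": [0,0,-0.15]}
    - {"gripper": 0,"offset": [0.09,-0.003,0],"angular": [0,0,-0.3]}
    - {"gripper": 0,"offset": [0.135,-0.004,0],"angular": [0,0,-0.45]}
    - {"gripper": 0,"offset": [0.18,-0.006,0],"angular": [0,0,-0.6]}
    - {"gripper": 0,"offset": [0.222,-0.008,0],"angular": [0,0,-0.75]}

```text
t: 7.25
eef_pos: [0.5642, 0.3516, 0.3176]
tool_rot: [-0.0, 0.52, 0.854, 0.0]
contact_force: [-0.0, -0.1, -0.3]
gripper_width: 1.0
grasp_force: 0.0
```

Emit:
drive_tool:
  deltas:
    - {"gripper": 0,"offset": [0,0,0.01],"angular": [0,0,-0.15]}
    - {"gripper": 0,"offset": [0,0,0.02],"angular": [0,0,-0.3]}
    - {"gripper": 0,"offset": [0,0,0.03],"angular": [0,0,-0.45]}
    - {"gripper": 0,"offset": [0,0,0.04],"angular": [0,0,-0.6]}
    - {"gripper": 0,"offset": [0,0,0.05],"angular": [0,0,-0.75]}

```text
t: 7.75
eef_pos: [0.5644, 0.3492, 0.2672]
tool_rot: [-0.0, 0.251, 0.968, -0.0]
contact_force: [-0.0, -0.7, 0.1]
gripper_width: 0.999
grasp_force: 0.0
```

Emit:
drive_tool:
  deltas:
    - {"gripper": 0,"offset": [0,0,0.01],"angular": [0,0,-0.15]}
    - {"gripper": 0,"offset": [0,0,0.02],"angular": [0,0,-0.3]}
    - {"gripper": 0,"offset": [0,0,0.03],"angular": [0,0,-0.45]}
    - {"gripper": 0,"offset": [0,0,0.04],"angular": [0,0,-0.6]}
    - {"gripper": 0,"offset": [0,0,0.04],"angular": [0,0,-0.65]}

```text
t: 8.25
eef_pos: [0.5638, 0.3487, 0.226]
tool_rot: [-0.001, -0.001, 1.0, -0.001]
contact_force: [0.6, 0.7, -1.2]
gripper_width: 1.0
grasp_force: 0.0
```

```bash
python3 - <<'E'
from h import *
print(bot.get_obs()['eef_pos'],delta([.566,.349,.12],down(1.573)))
a=optics.read_camera('top');b=optics.read_camera('side')
f=lambda i,x,y:cv2.resize(i[y:y+100,x:x+80],None,fx=5,fy=5,interpolation=cv2.INTER_CUBIC)
cv2.imwrite('pics/c4.png',np.hstack([f(a,145,130),f(b,170,115)]))
E
```

```text
[0.56375281 0.34871422 0.22600333] (array([-0.0025,  0.0004,  0.106 ]), array([-0.0019, -0.0034,  0.0009]))
```

View pics/c4.png

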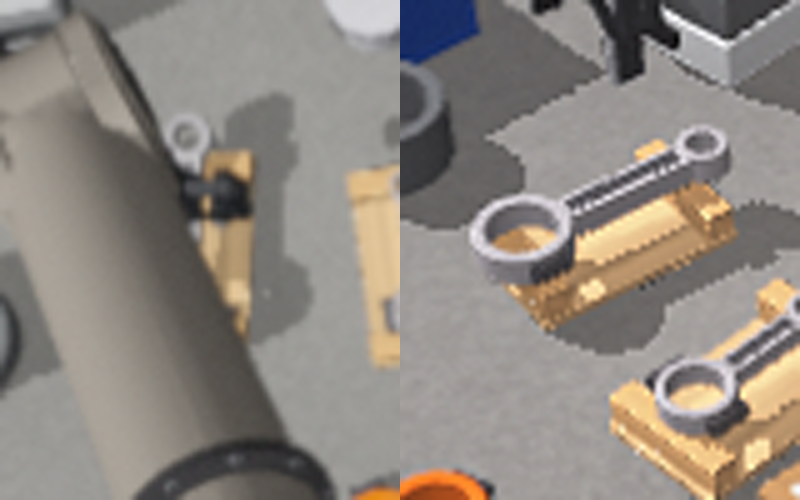

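The side view shows the rod undisturbed, with its big ring at crop (522,233) and small ring at (701,143). The gripper is above it.

```bash
python3 - <<'E'
from h import *
b,s=atz('side',(194.0,161.2),.052),atz('side',(229.8,143.2),.052);d=(s-b)/np.linalg.norm(s-b)
print(b,s,np.linalg.norm(s-b),b+d*.0625,np.arctan2(d[1],d[0]))
E
```

```text
[0.50065257 0.34390296 0.052     ] [0.64185529 0.34923563 0.052     ] 0.14130338649054935 [0.56310804 0.34626166 0.052     ] 0.0377481631859735
```

Emit:
drive_tool:
  deltas:
    - {"gripper": 0,"offset": [-0.001,-0.001,0.03],"angular": [0,0,-0.02]}
    - {"gripper": 0,"offset": [-0.001,-0.001,0.06],"angular": [0,0,-0.02]}
    - {"gripper": 0,"offset": [-0.001,-0.001,0.09],"angular": [0,0,-0.02]}
    - {"gripper": 0,"offset": [-0.001,-0.001,0.115],"angular": [0,0,-0.02]}
    - {"gripper": 0,"offset": [-0.001,-0.001,0.13],"angular": [0,0,-0.02]}

```text
t: 8.85
eef_pos: [0.5648, 0.3479, 0.0959]
tool_rot: [-0.001, -0.007, 1.0, -0.001]
contact_force: [0.4, 0.4, -0.4]
gripper_width: 0.999
grasp_force: 0.0
```

Emit:
drive_tool:
  deltas:
    - {"gripper": 255,"offset": [0,0,0],"angular": [0,0,0]}
    - {"gripper": 255,"offset": [0,0,0],"angular": [0,0,0]}
    - {"gripper": 255,"offset": [0,0,0],"angular": [0,0,0]}
    - {"gripper": 255,"offset": [0,0,0],"angular": [0,0,0]}
    - {"gripper": 255,"offset": [0,0,0],"angular": [0,0,0]}
  grip_force: 80

```text
t: 9.35
eef_pos: [0.5664, 0.3487, 0.0995]
tool_rot: [0.001, -0.007, 1.0, 0.001]
contact_force: [-0.6, -0.9, 7.6]
gripper_width: 0.244
grasp_force: 79.7
```

Emit:
drive_tool:
  deltas:
    - {"gripper": 255,"offset": [0,0,0],"angular": [0,0,0]}
    - {"gripper": 255,"offset": [0,0,0],"angular": [0,0,0]}
    - {"gripper": 255,"offset": [0,0,0],"angular": [0,0,0]}
    - {"gripper": 255,"offset": [0,0,0],"angular": [0,0,0]}
    - {"gripper": 255,"offset": [0,0,0],"angular": [0,0,0]}

```text
t: 9.85
eef_pos: [0.5664, 0.3487, 0.0995]
tool_rot: [0.001, -0.007, 1.0, 0.001]
contact_force: [-1.8, -0.6, 5.5]
gripper_width: 0.239
grasp_force: 79.7
```

Emit:
drive_tool:
  deltas:
    - {"gripper": 255,"offset": [0,0,-0.015],"angular": [0,0,0]}
    - {"gripper": 255,"offset": [0,0,-0.035],"angular": [0,0,0]}
    - {"gripper": 255,"offset": [0,0,-0.055],"angular": [0,0,0]}
    - {"gripper": 255,"offset": [0,0,-0.075],"angular": [0,0,0]}
    - {"gripper": 255,"offset": [0,0,-0.1],"angular": [0,0,0]}

```text
t: 10.35
eef_pos: [0.5646, 0.3478, 0.1984]
tool_rot: [-0.001, -0.007, 1.0, -0.001]
contact_force: [-0.6, -0.7, -4.2]
gripper_width: 0.244
grasp_force: 78.9
```

Emit:
drive_tool:
  deltas:
    - {"gripper": 255,"offset": [0,0,-0.02],"angular": [0,0,0]}
    - {"gripper": 255,"offset": [0,0,-0.045],"angular": [0,0,0]}
    - {"gripper": 255,"offset": [0,0,-0.07],"angular": [0,0,0]}
    - {"gripper": 255,"offset": [0,0,-0.09],"angular": [0,0,0]}
    - {"gripper": 255,"offset": [0,0,-0.1],"angular": [0,0,0]}

```text
t: 10.85
eef_pos: [0.5658, 0.3482, 0.3004]
tool_rot: [0.001, -0.007, 1.0, 0.001]
contact_force: [-0.5, -0.6, -5.2]
gripper_width: 0.242
grasp_force: 79.1
```

```bash
python3 - <<'E'
from h import *
o=bot.get_obs();print(o['eef_pos'],o['contact_force'],o['torque'],delta([.564,-.2025,.30],down(np.pi/2-.09)))
shot('side','s5.png',(150,60,290,180),5)
E
```

```text
[0.56577221 0.34822727 0.30037622] [-0.45560744 -0.62984739 -5.17496119] [ 0.05861886 -0.08570164 -0.01986701] (array([ 9.800e-03, -5.506e-01, -4.000e-04]), array([0.002 , 0.0023, 0.1331]))
```

View pics/s5.png

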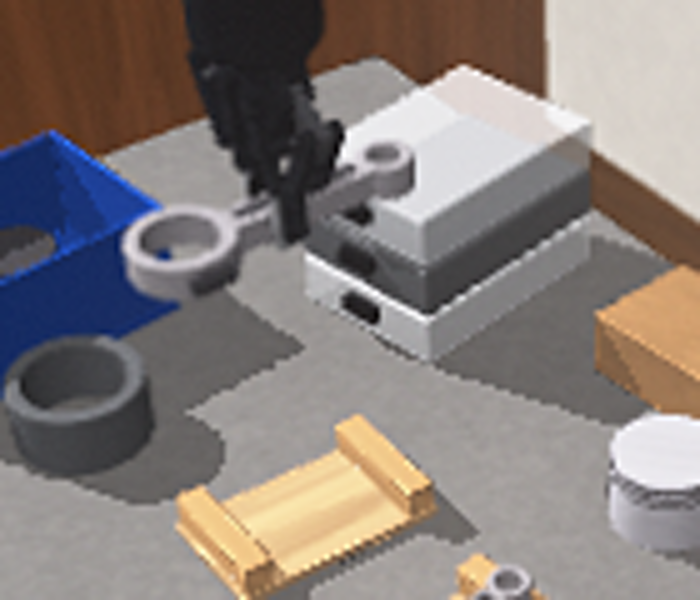

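The rod is held and looks level, with its big ring at (187,247) and small ring at (387,155). The stand is empty and nothing else has moved.

```bash
python3 - <<'E'
from h import *
f=lambda x,y,z:atz('side',(x/5+150-.4,y/5+60-.4),z)
b,s=f(187,247,.253),f(387,155,.253);d=(s-b)/np.linalg.norm(s-b);print(b,s,np.linalg.norm(s-b),b+d*.0625,np.arctan2(d[1],d[0]))
E
```

```text
[0.50074271 0.33640891 0.253     ] [0.64330924 0.34698168 0.253     ] 0.14295802835400315 [0.56307155 0.34103123 0.253     ] 0.07402470333835483
```

Emit:
drive_tool:
  deltas:
    - {"gripper": 255,"offset": [0,-0.02,0],"angular": [0,0,0]}
    - {"gripper": 255,"offset": [0,-0.05,0],"angular": [0,0,0]}
    - {"gripper": 255,"offset": [0,-0.09,0],"angular": [0,0,0]}
    - {"gripper": 255,"offset": [0,-0.13,0],"angular": [0,0,0]}
    - {"gripper": 255,"offset": [0,-0.17,0],"angular": [0,0,0]}

```text
t: 11.4
eef_pos: [0.567, 0.1757, 0.2965]
tool_rot: [-0.001, -0.007, 1.0, -0.001]
contact_force: [1.2, -0.9, -4.8]
gripper_width: 0.241
grasp_force: 79.0
```

Emit:
drive_tool:
  deltas:
    - {"gripper": 255,"offset": [0.001,-0.04,0],"angular": [0,0,0.02]}
    - {"gripper": 255,"offset": [0.002,-0.08,0],"angular": [0,0,0.04]}
    - {"gripper": 255,"offset": [0.003,-0.12,0],"angular": [0,0,0.06]}
    - {"gripper": 255,"offset": [0.004,-0.16,0],"angular": [0,0,0.08]}
    - {"gripper": 255,"offset": [0.005,-0.2,0],"angular": [0,0,0.1]}

```text
t: 11.9
eef_pos: [0.5646, -0.024, 0.2968]
tool_rot: [-0.001, 0.032, 0.999, -0.0]
contact_force: [0.3, 0.2, -4.9]
gripper_width: 0.246
grasp_force: 79.0
```

Emit:
drive_tool:
  deltas:
    - {"gripper": 255,"offset": [0,-0.04,0],"angular": [0,0,0.01]}
    - {"gripper": 255,"offset": [0,-0.08,0],"angular": [0,0,0.02]}
    - {"gripper": 255,"offset": [0,-0.12,0],"angular": [0,0,0.03]}
    - {"gripper": 255,"offset": [0,-0.15,0],"angular": [0,0,0.03]}
    - {"gripper": 255,"offset": [0,-0.17,0],"angular": [0,0,0.03]}

```text
t: 12.4
eef_pos: [0.553, -0.195, 0.2968]
tool_rot: [-0.001, 0.046, 0.999, -0.0]
contact_force: [0.0, 0.0, -4.6]
gripper_width: 0.244
grasp_force: 79.0
```

```bash
python3 - <<'E'
from h import *
o=bot.get_obs();print(o['eef_pos'],delta([.564,-.2025,.2],down(np.pi/2-.09)))
E
```

```text
[ 0.55304492 -0.19498957  0.29681694] (array([-0.0118, -0.0064,  0.0968]), array([-0.0013, -0.0031, -0.0018]))
```

Emit:
drive_tool:
  deltas:
    - {"gripper": 255,"offset": [-0.004,-0.002,0.02],"angular": [0,0,0]}
    - {"gripper": 255,"offset": [-0.008,-0.004,0.045],"angular": [0,0,0]}
    - {"gripper": 255,"offset": [-0.012,-0.006,0.07],"angular": [0,0,0]}
    - {"gripper": 255,"offset": [-0.012,-0.006,0.09],"angular": [0,0,0]}
    - {"gripper": 255,"offset": [-0.012,-0.006,0.097],"angular": [0,0,0]}

```text
t: 12.9
eef_pos: [0.5642, -0.1983, 0.1976]
tool_rot: [-0.003, 0.044, 0.999, 0.0]
contact_force: [-0.9, 0.4, -4.6]
gripper_width: 0.243
grasp_force: 78.9
```

```bash
python3 - <<'E'
from h import *
a=optics.read_camera('top');b=optics.read_camera('side')
print(bot.get_obs()['eef_pos'])
f=lambda i,x,y:cv2.resize(i[y:y+120,x:x+80],None,fx=5,fy=5,interpolation=cv2.INTER_CUBIC)
cv2.imwrite('pics/c6.png',np.hstack([f(a,295,130),cv2.resize(b[170:290,270:350+0],None,fx=5,fy=5,interpolation=cv2.INTER_CUBIC)]))
cv2.imwrite('pics/raw6.png',b)
for z in(.15,):print(proj('top',[[.50,-.197,z],[.64,-.209,z]]),proj('side',[[.50,-.197,z],[.64,-.209,z]]))
E
```

```text
[ 0.56521767 -0.19842109  0.19935505]
[[332.29765714 192.95649627]
 [335.23499191 153.65672845]] [[312.28769827 256.3562096 ]
 [359.48318679 229.92280028]]
```

View pics/c6.png

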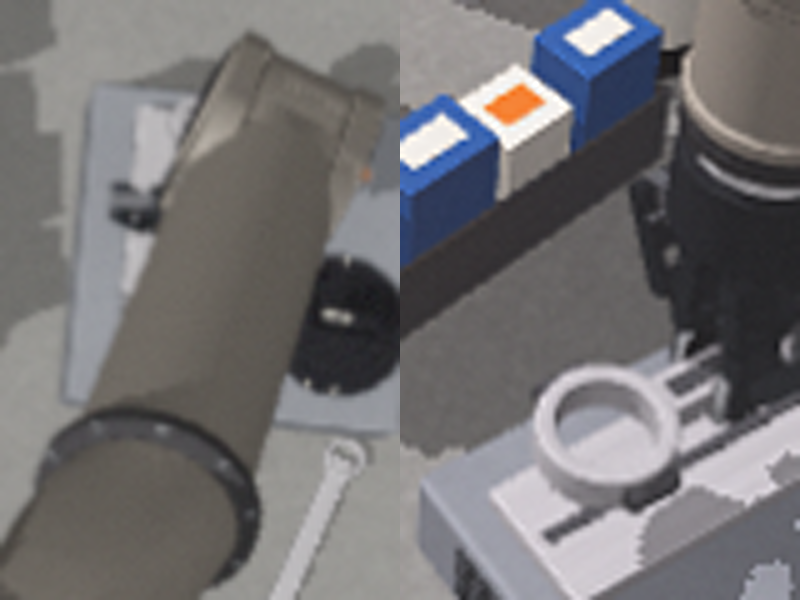

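The top view is blocked by the arm, though the dial pointer at (338,315) still points left at the mark. In the side view the big ring is at (607,428). I'll view the whole rod to check that it's level.

```bash
python3 - <<'E'
from h import *
b=cv2.imread('pics/raw6.png');save(b,'c7.png',(285,190,415,285),6)
T=R.from_euler('z',-.09)
P=np.array([[-.0625,0,0],[.0775,0,0],[-.0955,0,0],[.0955,0,0]]);P=T.apply(P)+[.5645,-.199,.152]
print(P,(proj('side',P)-[285,190]+.4)*6)
P[:,2]-=.01;print((proj('side',P)-[285,190]+.4)*6)
E
```

```text
[[ 0.50225295 -0.19338259  0.152     ]
 [ 0.64168634 -0.20596559  0.152     ]
 [ 0.46938651 -0.1904166   0.152     ]
 [ 0.65961349 -0.2075834   0.152     ]] [[164.61009981 388.04418507]
 [447.53249171 231.95858454]
 [ 92.78969398 427.33145134]
 [481.44858675 213.10256431]]
[[162.01110364 403.44497505]
 [442.93323356 247.75530931]
 [ 90.75306302 442.5969899 ]
 [476.63398553 228.93112748]]
```

View pics/c7.png

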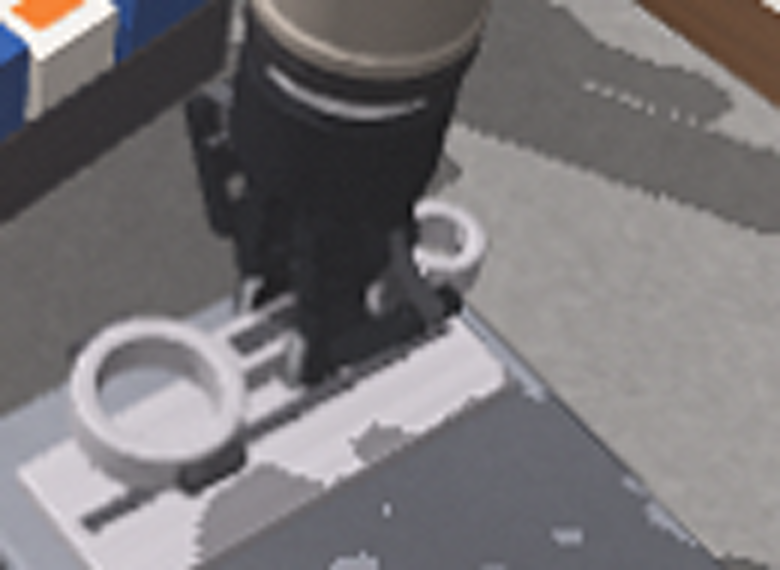

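```bash
python3 - <<'E'
from h import *
f=lambda x,y,z:atz('side',(x/6+285-.4,y/6+190-.4),z)
T=R.from_euler('z',-.09)
for n,p in(('line end',(85,525)),('near-left corner',(20,470)),('far-right corner',(505,377))):
  P=f(*p,.084);print(n,P,T.inv().apply(P-[.562,-.2023,.084]))
for p in((158,390),(440,236)):
  P=f(*p,.152);print(P,T.inv().apply(P-[.562,-.2023,.152]))
# first side picture s1 (scale 1.56): plate corners
for p in((449,417),(463,458),(597,393),(551,361)):
  P=atz('side',(p[0]/1.56-.3,p[1]/1.56-.3),.084);print(P,T.inv().apply(P-[.562,-.2023,.084]))
E
```

```text
line end [ 0.47143525 -0.19128833  0.084     ] [-9.11879283e-02  2.82727787e-03 -4.16333634e-17]
near-left corner [ 0.46752703 -0.15648235  0.084     ] [-9.82086330e-02  3.71411232e-02 -4.16333634e-17]
far-right corner [ 0.65473526 -0.24308399  0.084     ] [ 9.60255402e-02 -3.22840137e-02 -4.16333634e-17]
[ 0.49969525 -0.19254527  0.152     ] [-6.29293239e-02  4.11538989e-03  2.77555756e-17]
[ 0.63779628 -0.20555995  0.152     ] [7.57825097e-02 3.56569912e-03 2.77555756e-17]
[ 0.46841628 -0.15388211  0.084     ] [-9.75566903e-02  3.98107629e-02 -4.16333634e-17]
[ 0.43937078 -0.22056304  0.084     ] [-1.20491452e-01 -2.92108574e-02 -4.16333634e-17]
[ 0.6835333  -0.26223603  0.084     ] [ 1.26428384e-01 -4.87702166e-02 -4.16333634e-17]
[ 0.67226179 -0.17220269  0.084     ] [ 1.07110427e-01  3.98856659e-02 -4.16333634e-17]
```

Emit:
drive_tool:
  deltas:
    - {"gripper": 255,"offset": [0.001,-0.002,0.006],"angular": [0,0,0]}
    - {"gripper": 255,"offset": [0.001,-0.002,0.012],"angular": [0,0,0]}
    - {"gripper": 255,"offset": [0.001,-0.002,0.018],"angular": [0,0,0]}
    - {"gripper": 255,"offset": [0.001,-0.002,0.024],"angular": [0,0,0]}
    - {"gripper": 255,"offset": [0.001,-0.002,0.028],"angular": [0,0,0]}

```text
t: 13.5
eef_pos: [0.5655, -0.2001, 0.1724]
tool_rot: [-0.0, 0.043, 0.999, 0.0]
contact_force: [0.1, -0.1, -5.0]
gripper_width: 0.24
grasp_force: 79.0
```

Emit:
drive_tool:
  deltas:
    - {"gripper": 255,"offset": [0,0,0],"angular": [0,0,0]}
    - {"gripper": 255,"offset": [0,0,0],"angular": [0,0,0]}
    - {"gripper": 255,"offset": [0,0,0],"angular": [0,0,0]}
    - {"gripper": 255,"offset": [0,0,0],"angular": [0,0,0]}
    - {"gripper": 255,"offset": [0,0,0],"angular": [0,0,0]}

```text
t: 14.0
eef_pos: [0.5656, -0.2003, 0.1731]
tool_rot: [0.0, 0.044, 0.999, 0.0]
contact_force: [-0.5, -0.4, -4.6]
gripper_width: 0.24
grasp_force: 79.0
```

```bash
python3 - <<'E'
from h import *
o=bot.get_obs();print(o['eef_pos'],o['contact_force'],delta([.564,-.2005,.169],down(np.pi/2-.09)))
shot('side','c8.png',(285,190,415,285),6)
T=R.from_euler('z',-.09)
P=T.apply(np.array([[-.0625,0,0],[.0775,0,0]]))+[.5625,-.2005,.121]
print((proj('side',P)-[285,190]+.4)*6)
E
```

```text
[ 0.56562578 -0.20033959  0.17308871] [-0.52531273 -0.36899612 -4.5885049 ] (array([ 0.0016, -0.0003,  0.0041]), array([0.    , 0.0005, 0.0034]))
[[155.41684866 440.22173029]
 [432.77062644 284.86913055]]
```

View pics/c8.png

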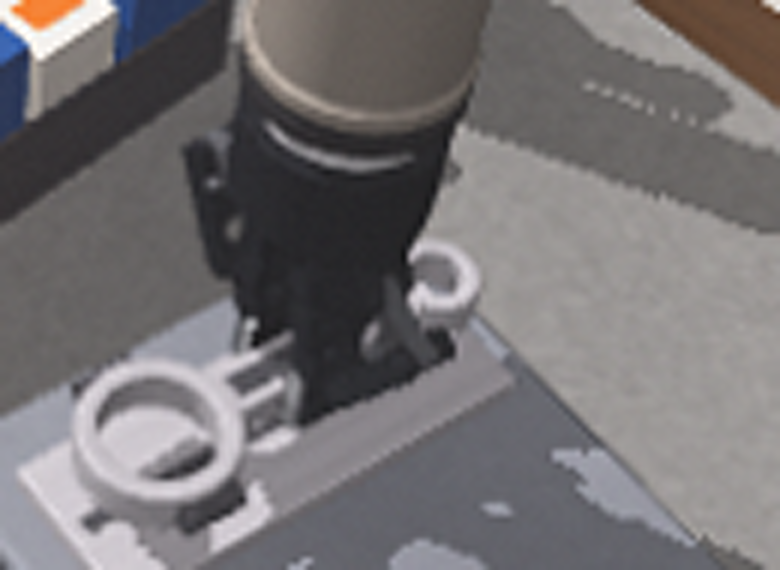

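The big ring is at (158,433) and the small ring at (438,276). These match the prediction for a level rod about 19 mm clear of the plate, so I'll lower it 4 mm.

Emit:
drive_tool:
  deltas:
    - {"gripper": 255,"offset": [0.001,0,0.002],"angular": [0,0,0]}
    - {"gripper": 255,"offset": [0.001,0,0.004],"angular": [0,0,0]}
    - {"gripper": 255,"offset": [0.001,0,0.004],"angular": [0,0,0]}
    - {"gripper": 255,"offset": [0.001,0,0.004],"angular": [0,0,0]}
    - {"gripper": 255,"offset": [0.001,0,0.004],"angular": [0,0,0]}

```text
t: 14.55
eef_pos: [0.5645, -0.2002, 0.1689]
tool_rot: [-0.0, 0.044, 0.999, 0.0]
contact_force: [0.7, 0.8, -4.8]
gripper_width: 0.243
grasp_force: 79.0
```

Emit:
drive_tool:
  deltas:
    - {"gripper": 255,"offset": [0,0,0],"angular": [0,0,0]}
    - {"gripper": 255,"offset": [0,0,0],"angular": [0,0,0]}
    - {"gripper": 255,"offset": [0,0,0],"angular": [0,0,0]}
    - {"gripper": 255,"offset": [0,0,0],"angular": [0,0,0]}
    - {"gripper": 255,"offset": [0,0,0],"angular": [0,0,0]}

```text
t: 15.05
eef_pos: [0.5645, -0.2002, 0.1689]
tool_rot: [0.0, 0.044, 0.999, 0.0]
contact_force: [-1.3, 0.3, -4.5]
gripper_width: 0.243
grasp_force: 79.0
```

```bash
python3 -c "
from station import bot
print(bot.hand_in())"
```

```text
the job is handed in; nothing more can be done
None
```

The job is handed in at 15 s: the dial is on the broad mark to within about 0.02 rad, and the longer rod is held level and still, centred along the pole plate with about 15 mm clearance; the hand-in gave no verdict.

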